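Set up the client's armrest on the studio bench

TASK

Push the plywood spreader board under the armrest stand's raised leg and let go of it, then wind the leg's crank clockwise until the foot stands wholly on the board and presses on it firmly (the crank clearly turns harder, but do not force it). Only then crack the release valve open a fraction of a turn so that the padded rest sinks slowly by itself all the way down to its stop, and shut the valve again. Do not push on the rest, and leave the bottle, tub and carton where they are.

Things in the scene. Friction and masses are not known exactly. Their poses are not given: they have to be found in the camera images.
- stand: Armrest stand, fixed. Origin on the bench, z up, front is -x. Steel base 200 x 220 x 12 mm centred at (20, 60) mm; grey column housing 90 x 90, 140 tall, at (50, 90); a grey beam (z 100 to 136) runs along -y to the upright stabiliser leg (gearhead dia 68, top at z 163) at (0, -190). Valve block 75 x 70 at (-80, 90), top at 70. Under the leg, and from there to the front, the bench is free.
- crank_axis (a point): Point on the vertical axis of the crank on top of the leg, level with the middle of its knob, 225 mm above the bench. Its axes are the stand's. The knob needs about 4 N sideways while the leg runs free; each 10 N of foot force adds 1 N. Firm means over 18 N of foot force (about 6 N at the knob, 0.4 rad past first touch); past 40 N it winds back when released, over 80 N is forcing it.
- crank (a joint): Crank angle in rad, growing clockwise seen from above. At 0 the crank arm points along the stand's +x; starts between -1.3 and 1.3. Each rad lowers the leg by 6 mm; at 0 the foot's underside is 62 mm above the bench. Ends at 10.4. The gear stays where it is left.
- knob_grip (a point): On the axis of the crank's black upright knob (dia 26 mm, 58 mm tall), 24 mm below its top, 60 mm from the crank's axis. The knob spins freely on its pin, so it can be held with a constant heading while going round. The crank arm's top face is 36 mm below this point.
- foot: Foot of the leg: black rubber disc, dia 50 mm, 10 mm thick, steel collar above. Origin at the centre of its underside; z up. It is sprung: once it stands on something it is pushed up into the leg 1 mm per 8 N.
- board: Loose plywood board 180 x 100 x 12 mm, 0.22 kg, lying flat. Origin at the centre of its underside, x along its length. An upright grip fin, 44 mm long (x), 14 mm thick (y), its top 52 mm above the bench, is centred at x = -60 mm. The foot is wholly on it with its centre between x = -5 and +65 mm and within 25 mm of the centre line; +50 mm is a good spot.
- valve (a joint): Release valve angle in rad: 0 is shut (start; under 0.12 counts as shut), growing anticlockwise seen from above, to 1.5. Stiff (0.25 Nm), stays where left. The rest starts to sink at about 0.55 (0.45 to 0.65, it varies), at once at 20 to 30 mm/s, and goes faster the farther the valve is opened; over 52 mm/s is too fast (beyond about 1 rad).
- valve_grip (a point): Centre of the valve's steel T-bar handle, on the valve's vertical axis, 103 mm above the bench. The bar is 84 mm long, 14 mm thick, 28 mm high (14 mm above and below this point); at 0 it lies along the stand's x. The point turns with it, its x along the bar.
- rest (a joint): Height of the padded rest above its lowest stop in m: 0 is fully down; starts at 0.045 to 0.075.
- rest_top (a point): Middle of the top of the rest, between its two side bolsters (17 mm higher): black padded cradle 180 mm (stand x) x 130 mm (stand y), 1 kg, on a steel ram. 204 mm above the bench when fully down.
- squeeze_bottle: Bystander: white squeeze bottle, dia 64, 180 mm tall, origin under its centre.
- tub: Bystander: white tub with a lid, dia 96, 100 mm tall, origin under its centre.
- glove_box: Bystander: cardboard carton 120 x 220 x 70 mm, origin under its centre.
Things that resemble listed ones, but are neither listed nor needed, are in the scene too. What is shaped like the board but green or turquoise is not meant.

How it is judged:
By the outcome, as a careful person would: the job done as asked, in the order asked, and still so for the second after the job is handed in, with the robot touching nothing.
It also fails if it takes over 72 s, if anything falls off the work surface, if the arm or the gripper's body presses on something with over 40 N, if the wrist force passes 120 N, or if a joint passes its speed limit or range.

ROBOT

A 6-joint arm with a two-finger parallel gripper is mounted at the origin on the work surface. World frame = base frame: x ahead of the robot, y to its left, z up, the work surface at z = 0. Lengths are in m, angles in rad, forces in N, time in s.
With the tool pointing down it reaches from about 0.275 to 0.825 m from the base axis. Payload 5.2 kg.
Tool frame: the origin (TCP) lies at the very end of the fingers, on their centre line; the grasp point (between the pads) lies robot.hold_point_z behind it (robot.hold_point_z is the distance from the TCP to the grasp point, in m); z points along the fingers, y is the line along which they close (so a half turn about z gives the same grasp; the last joint's range is limited). The gripper opens to 93 mm and grips with 3 to 60 N. Pads are 15 mm wide; open, the fingers measure 128 mm over their backs; the gripper's body (75 mm by 188 mm) begins 65 mm behind the grasp point.
Start: joints at [-1.435, 0.259, 1.535, -0, 1.348, -0.203], TCP at [0.183, -0.519, 0.219] pointing down, gripper open.
Joint ranges: [-3.14, 3.14], [-0.91, 2.08], [0.19, 2.58], [-1.22, 4.36], [0.22, 2.71], [-3.12, 3.12]. Speed limits (rad/s): [2.57, 2.57, 3.14, 3.14, 3.14, 3.14].

INTERFACE

Orientations are given as a rotation vector (axis times angle).
In Python, from plant import robot, camera, get_calibration gives the robot as it stands.
- The arm moves only by the shell command python3 -m handwheel 'ROWS' [FORCE]. ROWS is JSON, a list of rows, each an object of numbers: "claw": the opening, from 0 (shut) to 1 (fully open); "x", "y", "z": the shift along the tool's x, y, z normalised to -1 to 1, where 1 is 0.03 m; "twist": the turn about the tool's z normalised to -1 to 1, where 1 is 45 degrees. In form: [{"claw": .., "x": .., "y": .., "z": .., "twist": ..}, ...]. A call has 1 to 20 rows; each row shifts and turns the commanded pose from where the row before left it, along the tool's axes as they then stand; what a row does not reach is not made up. A row lasts 1/12 s, in which the tool goes at most 41.7 mm and 7.16 degrees, less where a joint would pass 70% of its speed; a pose out of reach is approached as far as the arm can. A call with a number of a shift or a turn outside -1 to 1 is refused whole. A call with a gripper value outside its range is refused whole. The fingers move at their own pace and stop on an object; FORCE is the grip in N (left out, the last holds). Time passes only in rows, so rows that do not move let the fingers close. It gives the time, the measured TCP pose, the force, the opening and the grip force at its end, in the units of the state.
- robot.read_state(): the state, without advancing time (a new reading comes with each control period).
- camera(name): name is "scene" or "top" or "wrist"; returns (picture, depth): 400x640x3 uint8, red, green, blue; 400x640 float32, m along the optical axis (not along the pixel's ray), 0 where there is no reading.
- get_calibration(name): a dict with "fx", "fy", "cx", "cy" (pixels), "xyz" and "rotation" of the camera in the world. Camera axes: x right, y down, z forward; pixel columns grow to the right and rows downward; lengths in m; the calibration is good to about 2 mm. A picture is of the moment at which its call begins: read the wrist's pose just before it. get_calibration takes no time and is no camera call; for the wrist camera it gives the pose at the moment of the call.
- robot.hand_in(): hands the job in; it is judged then, once.
The state is a dict: "time_s": time; "joint_positions": joint angles; "dq": joint speeds; "joint_efforts": joint torques, N m; "tool_pos": TCP position; "orientation": TCP orientation; "ft_force": force on the tool from outside, world axes, zero at the start; "ft_torque": the same for the moment, N m; "opening": finger opening in m; "finger_force": force on a finger pad.
Only numpy, scipy, OpenCV 4.12 (cv2) and the standard library are available. Lean on these libraries where they do the work, as an engineer would, in place of code of your own. Each camera call takes 0.05 s, during which the arm holds its last target. There are 200 camera calls.

## Working session

There is one attempt and no reset: what is moved stays moved. The work goes in short steps, Python scripts to look and compute and a shell command to move; the robot and the scene stay as the last step left them, time stands still between calls to the robot, and variables do not carry over. Pictures are saved under pics/ and viewed, at most 10 in all, crops included, and the job is handed in when it is done.

```bash
ls; mkdir -p pics; python3 - <<'E'
from plant import robot,camera,get_calibration
import cv2,numpy as np
for n in("scene","top"):
    p,d=camera(n); cv2.imwrite(f"pics/{n}0.png",p[:,:,::-1]); np.save(f"{n}_d.npy",d);c=get_calibration(n);print(n,c)
s=robot.read_state();print(s,robot.hold_point_z)
E
```

```text
pics
scene {'fx': 443.2297488457405, 'fy': 443.2297488457405, 'cx': 313.75220083105546, 'cy': 201.8335897319395, 'xyz': array([1.04228096, 0.63697599, 1.17137364]), 'rotation': array([-0.9659993 , -2.55270098,  0.97082981])}
top {'fx': 400.00140595583747, 'fy': 400.00140595583747, 'cx': 321.86616228864517, 'cy': 198.21080120548126, 'xyz': array([ 0.2481075 , -0.06695378,  1.51001443]), 'rotation': array([-2.15450026,  2.10508496, -0.16234553])}
{'time_s': 0.1, 'joint_positions': array([-1.43480154e+00,  2.59294922e-01,  1.53593967e+00,  1.71017047e-05,
        1.34800748e+00, -2.02836272e-01]), 'dq': array([-5.86140286e-04, -1.67027543e-03, -1.57758497e-03, -1.03372745e-03,
       -2.26859870e-05,  2.54538558e-05]), 'joint_efforts': array([ 3.67901070e-03, -4.38211656e+01, -2.84643584e+01,  7.23740109e-02,
        3.62363749e-02, -5.04304830e-05]), 'tool_pos': array([ 0.18275473, -0.51824247,  0.21790113]), 'orientation': array([-3.09499263e+00, -5.29408509e-01, -1.12694521e-04]), 'ft_force': array([-0.49613484,  0.32673222, -0.40726125]), 'ft_torque': array([-0.01115379,  0.03796891,  0.01021614]), 'finger_force': 0.0, 'opening': 0.09331363057208578} 0.0188
```

View pics/scene0.png

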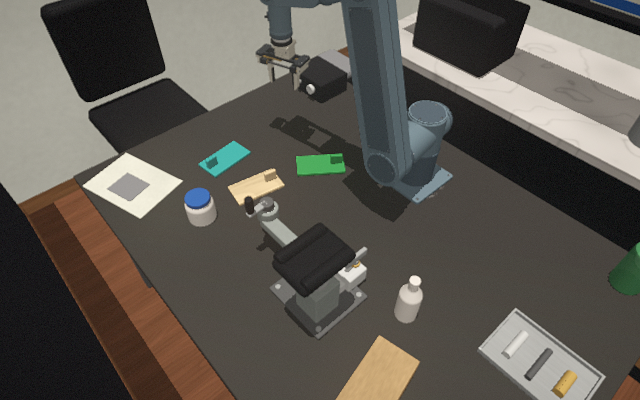

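View pics/top0.png

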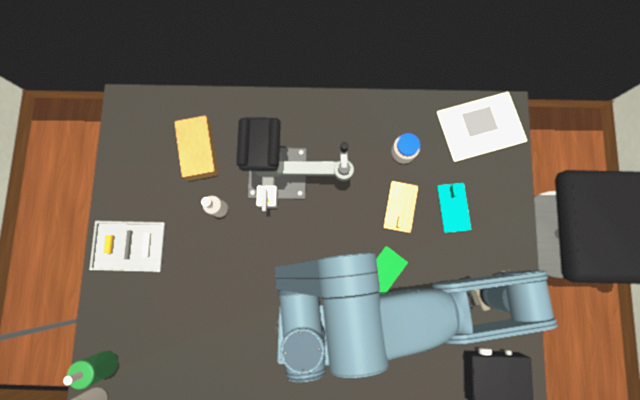

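Top view: candidates are the plywood board at (401,207), the turquoise look-alike at (454,207), and the green one at (388,268). The plywood-coloured carton is at (195,147). I choose (401,207). The leg and crank are at (343,168), its knob at (344,148), the valve T-bar at (265,196), the rest at (259,143), the bottle at (214,207) and the tub at (406,147).

```bash
cat > h.py <<'E'
import numpy as np,cv2
from scipy.spatial.transform import Rotation as R
from plant import robot,camera,get_calibration
def cal(n):
    c=get_calibration(n);return c,R.from_rotvec(c["rotation"]).as_matrix()
def plane(c,M,uv,z):
    uv=np.atleast_2d(np.asarray(uv,float));r=np.c_[(uv[:,0]-c["cx"])/c["fx"],(uv[:,1]-c["cy"])/c["fy"],np.ones(len(uv))]@M.T
    return c["xyz"]+r*((z-c["xyz"][2])/r[:,2])[:,None]
def cloud(c,M,d):
    v,u=np.mgrid[:d.shape[0],:d.shape[1]]
    p=np.stack([(u-c["cx"])/c["fx"]*d,(v-c["cy"])/c["fy"]*d,d],-1)@M.T+c["xyz"];p[d==0]=np.nan;return p
def proj(c,M,P):
    q=(np.atleast_2d(P)-c["xyz"])@M;return np.c_[q[:,0]/q[:,2]*c["fx"]+c["cx"],q[:,1]/q[:,2]*c["fy"]+c["cy"]]
E
python3 - <<'E'
from h import *
ims={}
for n in("top","scene"):
    p=cv2.imread(f"pics/{n}0.png");d=np.load(f"{n}_d.npy");c,M=cal(n);P=cloud(c,M,d);ims[n]=(p,c,M,P)
    hsv=cv2.cvtColor(p,cv2.COLOR_BGR2HSV)
    m=cv2.inRange(hsv,(8,50,120),(28,255,255))
    cs,_=cv2.findContours(m,0,2)
    for k in cs:
        if cv2.contourArea(k)>250:
            q=plane(c,M,k[:,0,:],0.012)[:,:2].astype(np.float32);(b,s,a)=cv2.minAreaRect(q)
            if max(s)<.25: print(n,"wood",b,s,a,k[:,0].mean(0))
    ok=np.isfinite(P[...,2]);print(n,"bench z",np.nanmedian(P[150:250,180:420,2]))
    # height slabs near stand
    for nm,lo,hi in(("fin",.045,.06),("base",.006,.02),("beam",.128,.142),("gear",.155,.170),("knobtop",.235,.26),("valvebar",.11,.123)):
        s=ok&(P[...,2]>lo)&(P[...,2]<hi)&(P[...,0]>.3)&(P[...,0]<1.05)&(abs(P[...,1])<.45)
        nn,l,st,ce=cv2.connectedComponentsWithStats(s.astype(np.uint8))
        for i in range(1,nn):
            if st[i,4]>=12:
                q=P[l==i];print(n,nm,st[i].tolist(),q.mean(0).round(3),q.min(0).round(3),q.max(0).round(3))
t=ims["top"][0][100:250,180:420];s=ims["scene"][0][150:350,170:390]
a=cv2.resize(t,(768,480)[0:2],interpolation=cv2.INTER_CUBIC);cv2.imwrite("pics/c1.png",a)
cv2.imwrite("pics/c2.png",cv2.resize(s,(660,600),interpolation=cv2.INTER_CUBIC))
E
```

```text
top wood (0.47328606247901917, -0.3436417877674103) (0.11001051217317581, 0.19023849070072174) 80.17570495605469 [400.78181818 206.41818182]
top bench z 0.0015012301213803703
top fin [211, 152, 5, 21, 29] [0.616 0.367 0.053] [0.579 0.358 0.045] [0.656 0.375 0.06 ]
top fin [400, 158, 12, 3, 14] [ 0.644 -0.353  0.051] [ 0.641 -0.376  0.046] [ 0.647 -0.334  0.06 ]
top fin [190, 175, 10, 3, 12] [0.564 0.432 0.055] [0.56  0.417 0.047] [0.568 0.447 0.059]
top fin [263, 174, 13, 1, 13] [0.578 0.154 0.05 ] [0.577 0.132 0.045] [0.579 0.177 0.054]
top fin [262, 177, 6, 8, 18] [0.554 0.172 0.047] [0.54  0.162 0.045] [0.567 0.18  0.052]
top fin [267, 181, 6, 4, 13] [0.546 0.151 0.048] [0.54  0.141 0.045] [0.551 0.161 0.051]
top fin [217, 205, 8, 11, 16] [0.435 0.321 0.053] [0.418 0.314 0.045] [0.456 0.337 0.06 ]
top fin [397, 215, 6, 13, 47] [ 0.412 -0.331  0.052] [ 0.39  -0.341  0.047] [ 0.435 -0.322  0.057]
top base [279, 147, 27, 15, 325] [0.665 0.072 0.012] [0.638 0.023 0.006] [0.697 0.126 0.02 ]
top base [392, 155, 9, 8, 13] [ 0.654 -0.325  0.014] [ 0.643 -0.341  0.009] [ 0.67  -0.311  0.01
[... 3336 characters left out ...]
.17 ]
scene gear [408, 284, 11, 6, 21] [0.46  0.354 0.162] [0.451 0.338 0.156] [0.466 0.363 0.17 ]
scene knobtop [244, 195, 9, 11, 73] [ 0.64  -0.11   0.246] [ 0.627 -0.126  0.235] [ 0.652 -0.098  0.252]
scene knobtop [272, 253, 84, 44, 186] [0.69  0.195 0.254] [0.55  0.106 0.24 ] [0.726 0.231 0.26 ]
scene valvebar [260, 223, 24, 24, 58] [ 0.612 -0.057  0.117] [ 0.61  -0.112  0.11 ] [0.613 0.    0.123]
scene valvebar [354, 246, 13, 14, 66] [0.458 0.164 0.115] [0.434 0.156 0.111] [0.489 0.171 0.122]
scene valvebar [306, 285, 34, 22, 77] [0.636 0.203 0.116] [0.581 0.172 0.11 ] [0.671 0.21  0.123]
scene valvebar [399, 284, 24, 21, 152] [0.465 0.356 0.117] [0.425 0.32  0.11 ] [0.483 0.379 0.123]
```

View pics/c1.png

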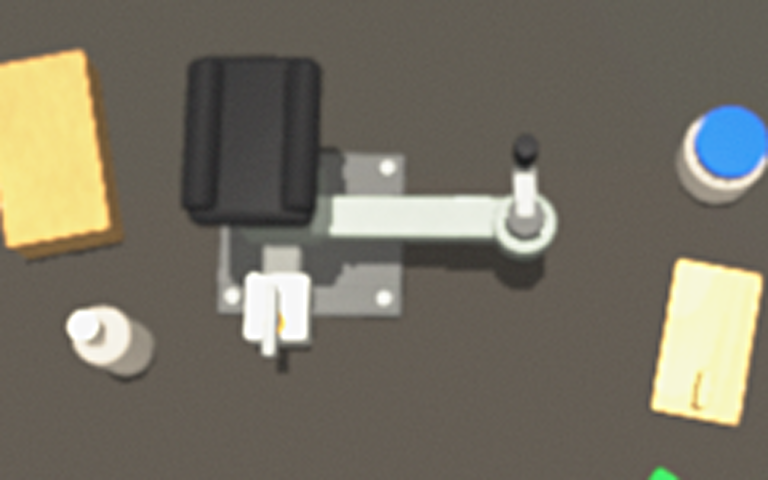

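The crop confirms the plywood board, with its fin at the robot-side end. The leg, crank and T-bar are clear. The knob points away from the robot, so the crank is near 0. Next I refine the stand pose.

```bash
python3 - <<'E'
from h import *
from scipy.optimize import least_squares
Q={}
for n in("top","scene"):
    d=np.load(f"{n}_d.npy");c,M=cal(n);Q[n]=cloud(c,M,d).reshape(-1,3)
def box(P,x0,x1,y0,y1,z0,z1):
    return P[(P[:,0]>x0)&(P[:,0]<x1)&(P[:,1]>y0)&(P[:,1]<y1)&(P[:,2]>z0)&(P[:,2]<z1)]
for n in("top","scene"):
    b=box(Q[n],.47,.72,0,.27,.008,.018)[:,:2].astype(np.float32);r=cv2.minAreaRect(b);print(n,"base",r)
    v=box(Q[n],.42,.53,.14,.18,.108,.122);r=cv2.minAreaRect(v[:,:2].astype(np.float32));u,s,w=np.linalg.svd(v[:,:2]-v[:,:2].mean(0));print(n,"bar",len(v),r,w[0])
    k=box(Q[n],.61,.67,-.14,-.09,.22,.26);print(n,"knob",cv2.minEnclosingCircle(k[:,:2].astype(np.float32)),k[:,2].max())
    k=box(Q[n],.61,.67,-.14,-.09,.243,.26);print(n,"knobtop",cv2.minEnclosingCircle(k[:,:2].astype(np.float32)))
    g=box(Q[n],.53,.62,-.16,-.08,.158,.167);print(n,"gear",cv2.minEnclosingCircle(g[:,:2].astype(np.float32)),len(g))
    bm=box(Q[n],.54,.65,-.07,.0,.130,.140);bb=np.arange(-.07,0,.01)
    print(n,"beam mid",[(round(y+.005,3),round(float(np.ptp(t[:,0])),3),round(float((t[:,0].max()+t[:,0].min())/2),4)) for y in bb for t in [bm[(bm[:,1]>y)&(bm[:,1]<y+.01)]] if len(t)>3])
    rt=box(Q[n],.5,.85,.03,.27,.2,.31);h=cv2.minAreaRect(rt[:,:2].astype(np.float32));print(n,"rest",h,np.percentile(rt[:,2],[5,50,98]))
    print(n,"bottle",cv2.minEnclosingCircle(box(Q[n],.38,.53,.26,.42,.05,.15)[:,:2].astype(np.float32)),box(Q[n],.38,.53,.26,.42,.05,.2)[:,2].max())
    f=box(Q[n],.37,.45,-.37,-.29,.04,.06);print(n,"fin",cv2.minAreaRect(f[:,:2].astype(np.float32)))
E
```

```text
top base ((0.590823769569397, 0.13638652861118317), (0.19877269864082336, 0.26122164726257324), 2.1037986278533936)
top bar 89 ((0.4709317982196808, 0.1600123643875122), (0.08216357231140137, 0.012194670736789703), 2.472905397415161) [-0.99913987 -0.0414671 ]
top knob ((0.6335262656211853, -0.11531580239534378), 0.0130196837708354) 0.25519169815020337
top knobtop ((0.6340376734733582, -0.115424245595932), 0.012598594650626183)
top gear ((0.5738743543624878, -0.11781031638383865), 0.03380092978477478) 130
top beam mid [(np.float64(-0.065), 0.045, 0.5855), (np.float64(-0.055), 0.043, 0.5854), (np.float64(-0.045), 0.042, 0.5844), (np.float64(-0.035), 0.043, 0.5845), (np.float64(-0.025), 0.045, 0.5843), (np.float64(-0.015), 0.043, 0.5845), (np.float64(-0.005), 0.041, 0.5854)]
top rest ((0.6302571296691895, 0.16180020570755005), (0.1379048079252243, 0.17611777782440186), 89.78430938720703) [0.26180482 0.27049865 0.28690542]
top bottle ((0.44800108671188354, 0.34415170550346375), 0.03210294991731644) 0.18603448999626981
top fin ((0.4125869572162628, -0.3314800262451172), (0.013597434386610
[... 507 characters left out ...]
733695030212, -0.11353005468845367), 0.0338413342833519) 129
scene beam mid [(np.float64(-0.065), 0.045, 0.591), (np.float64(-0.055), 0.044, 0.5908), (np.float64(-0.045), 0.044, 0.5905), (np.float64(-0.035), 0.043, 0.5907), (np.float64(-0.025), 0.045, 0.59), (np.float64(-0.015), 0.044, 0.5899), (np.float64(-0.005), 0.043, 0.5889)]
scene rest ((0.6373660564422607, 0.16443923115730286), (0.17649386823177338, 0.13800625503063202), 0.74519944190979) [0.25917833 0.2704772  0.28676038]
scene bottle ((0.4531257450580597, 0.34911972284317017), 0.031853582710027695) 0.18551906546002328
scene fin ((0.4165339171886444, -0.33032017946243286), (0.02087027207016945, 0.0442061610519886), 75.05813598632812)
```

```bash
python3 -m handwheel '[{"claw":1,"twist":0.13},{"claw":1,"twist":0.13},{"claw":1,"twist":0.13},{"claw":1,"twist":0.13},{"claw":1,"twist":0.13},{"claw":1,"x":0.725,"y":-0.83},{"claw":1,"x":0.725,"y":-0.83},{"claw":1,"x":0.725,"y":-0.83},{"claw":1,"x":0.725,"y":-0.83},{"claw":1,"x":0.725,"y":-0.83},{"claw":1,"x":0.725,"y":-0.83},{"claw":1,"x":0.725,"y":-0.83},{"claw":1,"x":0.725,"y":-0.83},{"claw":1,"x":0.725,"y":-0.83},{"claw":1},{"claw":1}]'
cat > w.py <<'E'
from h import *
import sys
def psi(s):
    x=R.from_rotvec(s["orientation"]).as_matrix()[:,0];return np.arctan2(x[1],x[0])
def wlook(name=None):
    s=robot.read_state();c,M=cal("wrist");p,d=camera("wrist")
    if name: cv2.imwrite(f"pics/{name}.png",p[:,:,::-1])
    return s,p,cloud(c,M,d),c,M
def totool(s,dw):
    a=psi(s);return np.array([dw[0]*np.cos(a)+dw[1]*np.sin(a),dw[0]*np.sin(a)-dw[1]*np.cos(a)])/.03
E
python3 - <<'E'
from w import *
s,p,P,c,M=wlook("w1");print(np.degrees(psi(s)),s["tool_pos"])
Q=P.reshape(-1,3);t=s["tool_pos"]
f=Q[(np.abs(Q[:,0]-.413)<.05)&(np.abs(Q[:,1]+.331)<.05)&(Q[:,2]>.04)&(Q[:,2]<.06)]
print(len(f),np.median(f[:,2]) if len(f) else 0, cv2.minAreaRect(f[:,:2].astype(np.float32)) if len(f) else 0)
E
```

```text
19.41335613943283 [ 0.18275473 -0.51824247  0.21790113]
0 0 0schema error: expected keys claw, x, y, z, twist
```

View pics/w1.png

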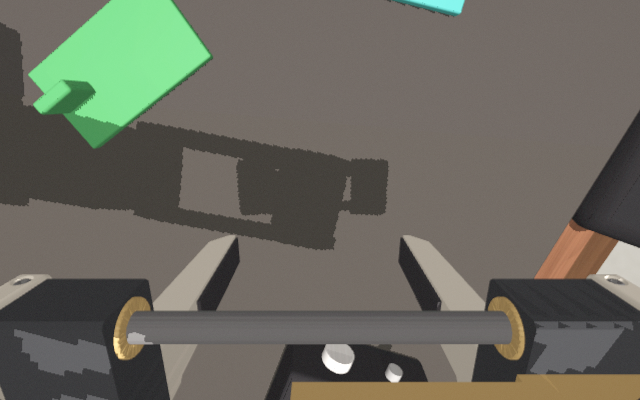

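The move was refused because every key is required in each row. This wrist picture is still from the start pose and shows the green look-alike at (120,70), with the fingertips at (235,240) and (405,240).

```bash
python3 -m handwheel '[{"claw":1,"x":0,"y":0,"z":0,"twist":0.13},{"claw":1,"x":0,"y":0,"z":0,"twist":0.13},{"claw":1,"x":0,"y":0,"z":0,"twist":0.13},{"claw":1,"x":0,"y":0,"z":0,"twist":0.13},{"claw":1,"x":0,"y":0,"z":0,"twist":0.13},{"claw":1,"x":0.725,"y":-0.83,"z":0,"twist":0},{"claw":1,"x":0.725,"y":-0.83,"z":0,"twist":0},{"claw":1,"x":0.725,"y":-0.83,"z":0,"twist":0},{"claw":1,"x":0.725,"y":-0.83,"z":0,"twist":0},{"claw":1,"x":0.725,"y":-0.83,"z":0,"twist":0},{"claw":1,"x":0.725,"y":-0.83,"z":0,"twist":0},{"claw":1,"x":0.725,"y":-0.83,"z":0,"twist":0},{"claw":1,"x":0.725,"y":-0.83,"z":0,"twist":0},{"claw":1,"x":0.725,"y":-0.83,"z":0,"twist":0},{"claw":1,"x":0,"y":0,"z":0,"twist":0},{"claw":1,"x":0,"y":0,"z":0,"twist":0}]'
python3 - <<'E'
from w import *
s,p,P,c,M=wlook("w2");print(np.degrees(psi(s)),s["tool_pos"])
Q=P.reshape(-1,3);t=s["tool_pos"]
f=Q[(np.abs(Q[:,0]-.413)<.05)&(np.abs(Q[:,1]+.331)<.05)&(Q[:,2]>.044)&(Q[:,2]<.06)]
if len(f):
  r=cv2.minAreaRect(f[:,:2].astype(np.float32));print(len(f),np.median(f[:,2]),r,totool(s,np.array(r[0])-t[:2]))
E
```

```text
time_s: 1.48
tool_pos: [0.4149, -0.33, 0.2183]
orientation: [-3.13, 0.264, 0.001]
ft_force: [-0.3, -0.0, 0.3]
opening: 0.093
finger_force: 0.0
-9.627569994206649 [ 0.41487415 -0.33001721  0.21834683]
502 0.051535047923578714 ((0.4135797321796417, -0.33027184009552), (0.013262215070426464, 0.04414929077029228), 80.6466064453125) [-0.0411202   0.01558412]
```

View pics/w2.png

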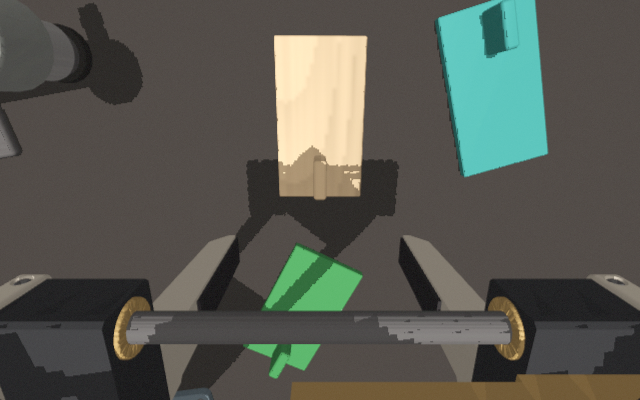

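The wrist picture shows the plywood board with its fin at (320,178), centred between the fingers and aligned. The distance check agrees to 1 mm, so I descend and grip.

```bash
python3 -m handwheel '[{"claw":1,"x":-0.04,"y":0.01,"z":0.82,"twist":0},{"claw":1,"x":0,"y":0,"z":0.82,"twist":0},{"claw":1,"x":0,"y":0,"z":0.82,"twist":0},{"claw":1,"x":0,"y":0,"z":0.82,"twist":0},{"claw":1,"x":0,"y":0,"z":0.82,"twist":0},{"claw":1,"x":0,"y":0,"z":0.82,"twist":0},{"claw":1,"x":0,"y":0,"z":0.82,"twist":0},{"claw":1,"x":0,"y":0,"z":0.4,"twist":0},{"claw":1,"x":0,"y":0,"z":0.4,"twist":0},{"claw":0.05,"x":0,"y":0,"z":0,"twist":0},{"claw":0.05,"x":0,"y":0,"z":0,"twist":0},{"claw":0.05,"x":0,"y":0,"z":0,"twist":0},{"claw":0.05,"x":0,"y":0,"z":0,"twist":0},{"claw":0.05,"x":0,"y":0,"z":0,"twist":0},{"claw":0.05,"x":0,"y":0,"z":0,"twist":0},{"claw":0.05,"x":0,"y":0,"z":0,"twist":0}]' 20
```

```text
time_s: 2.87
tool_pos: [0.413, -0.3317, 0.023]
orientation: [3.129, -0.269, 0.001]
ft_force: [0.1, 0.6, 0.1]
opening: 0.0506
finger_force: 0.0
```

```bash
python3 -m handwheel '[{"claw":0.05,"x":0,"y":0,"z":0,"twist":0},{"claw":0.05,"x":0,"y":0,"z":0,"twist":0},{"claw":0.05,"x":0,"y":0,"z":0,"twist":0},{"claw":0.05,"x":0,"y":0,"z":0,"twist":0},{"claw":0.05,"x":0,"y":0,"z":0,"twist":0},{"claw":0.05,"x":0,"y":0,"z":0,"twist":0},{"claw":0.05,"x":0,"y":0,"z":0,"twist":0},{"claw":0.05,"x":0,"y":0,"z":0,"twist":0}]'
```

```text
time_s: 3.53
tool_pos: [0.4127, -0.3313, 0.0224]
orientation: [-3.13, 0.269, 0.0]
ft_force: [0.1, -0.1, 0.6]
opening: 0.014
finger_force: 20.0
```

Gripped at 14 mm, which matches the fin's thickness.

```bash
python3 -m handwheel '[{"claw":0.05,"x":0,"y":0,"z":0,"twist":-0.065},{"claw":0.05,"x":0,"y":0,"z":0,"twist":-0.065},{"claw":0.05,"x":0,"y":0,"z":0,"twist":-0.065},{"claw":0.05,"x":0,"y":0,"z":0,"twist":-0.065},{"claw":0.05,"x":0.15,"y":-0.4,"z":0,"twist":0},{"claw":0.05,"x":0.165,"y":-0.595,"z":0,"twist":0},{"claw":0.05,"x":0.165,"y":-0.595,"z":0,"twist":0},{"claw":0.05,"x":0.165,"y":-0.595,"z":0,"twist":0},{"claw":0.05,"x":0.165,"y":-0.595,"z":0,"twist":0},{"claw":0.05,"x":0.165,"y":-0.595,"z":0,"twist":0},{"claw":0.05,"x":0.165,"y":-0.595,"z":0,"twist":0},{"claw":0.05,"x":0.165,"y":-0.595,"z":0,"twist":0},{"claw":0.05,"x":0.165,"y":-0.595,"z":0,"twist":0},{"claw":0.05,"x":0.165,"y":-0.595,"z":0,"twist":0},{"claw":0.05,"x":0.165,"y":-0.595,"z":0,"twist":0},{"claw":0.05,"x":0.165,"y":-0.595,"z":0,"twist":0},{"claw":0.05,"x":0,"y":0,"z":0,"twist":0},{"claw":0.05,"x":0,"y":0,"z":0,"twist":0}]'
python3 - <<'E'
from w import *
s=robot.read_state();print(np.degrees(psi(s)),s["tool_pos"],s["joint_positions"])
for n in("top","scene"):
    p,d=camera(n);c,M=cal(n);Q=cloud(c,M,d).reshape(-1,3)
    cv2.imwrite(f"pics/{n}1.png",p[:,:,::-1])
p=cv2.imread("pics/scene1.png");cv2.imwrite("pics/s1.png",cv2.resize(p[130:290,190:350],(600,600),interpolation=cv2.INTER_CUBIC))
E
```

```text
time_s: 5.03
tool_pos: [0.4647, -0.1198, 0.0224]
orientation: [-3.141, -0.053, 0.001]
ft_force: [-0.3, 0.6, -0.8]
opening: 0.0138
finger_force: 20.0
1.9488684854846516 [ 0.46474434 -0.11978753  0.02241405] [-4.85294581e-01  3.68364825e-01  1.94004388e+00  1.18671717e-04
  8.33685492e-01  1.05140785e+00]
```

View pics/s1.png

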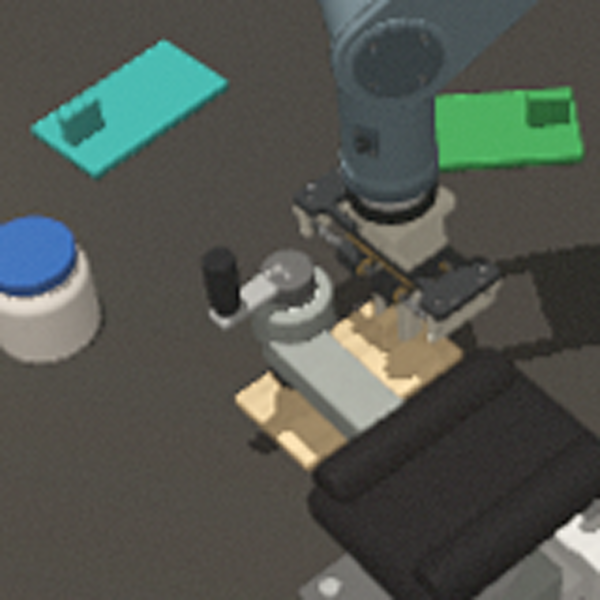

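The picture shows the board lying under the leg, with its far end showing beyond the beam at (280,420), the fin in the gripper and nothing disturbed. I release it and go to the knob.

```bash
python3 -m handwheel '[{"claw":0.8,"x":0,"y":0,"z":0,"twist":0},{"claw":0.8,"x":0,"y":0,"z":0,"twist":0},{"claw":0.8,"x":0,"y":0,"z":0,"twist":0},{"claw":0.8,"x":0,"y":0,"z":0,"twist":0},{"claw":0.8,"x":0,"y":0,"z":-0.4,"twist":0},{"claw":0.8,"x":0,"y":0,"z":-0.98,"twist":0},{"claw":0.8,"x":0,"y":0,"z":-0.98,"twist":0},{"claw":0.8,"x":0,"y":0,"z":-0.98,"twist":0},{"claw":0.8,"x":0,"y":0,"z":-0.98,"twist":0},{"claw":0.8,"x":0,"y":0,"z":-0.98,"twist":0},{"claw":0.8,"x":0,"y":0,"z":-0.98,"twist":0},{"claw":0.8,"x":0,"y":0,"z":-0.98,"twist":0},{"claw":0.8,"x":0,"y":0,"z":-0.98,"twist":0},{"claw":0.8,"x":0,"y":0,"z":-0.98,"twist":0}]'
python3 - <<'E'
from w import *
for n in("top","scene"):
    p,d=camera(n);c,M=cal(n)
    cv2.imwrite(f"pics/{n}2.png",p[:,:,::-1]);hsv=cv2.cvtColor(p,cv2.COLOR_RGB2HSV);m=cv2.inRange(hsv,(8,50,60),(28,255,255))
    P=cloud(c,M,d);ok=(P[...,2]<.06)&(abs(P[...,0]-.53)<.15)&(abs(P[...,1]+.12)<.1)&(m>0)
    print(n,cv2.minAreaRect(P[ok][:,:2].astype(np.float32)))
s,p,P,c,M=wlook();Q=P.reshape(-1,3);t=s["tool_pos"];print(t)
g=Q[(abs(Q[:,0]-.57)<.1)&(abs(Q[:,1]+.115)<.06)]
b=g[(g[:,2]>.044)&(g[:,2]<.058)&(g[:,0]<.51)];print("fin",len(b),cv2.minAreaRect(b[:,:2].astype(np.float32)) if len(b)>5 else 0)
b=g[(g[:,2]>.157)&(g[:,2]<.168)];print("gear",len(b),cv2.minEnclosingCircle(b[:,:2].astype(np.float32)) if len(b)>5 else 0)
b=g[(g[:,2]>.243)&(g[:,2]<.256)];print("knob",len(b),cv2.minEnclosingCircle(b[:,:2].astype(np.float32)) if len(b)>5 else 0)
b=g[(np.hypot(g[:,0]-.575,g[:,1]+.116)<.012)];print("hub z",np.percentile(b[:,2],[5,50,95]) if len(b) else 0)
E
```

```text
time_s: 6.3
tool_pos: [0.4645, -0.1215, 0.3006]
orientation: [3.141, 0.05, 0.0]
ft_force: [1.2, -0.2, -1.0]
opening: 0.0747
finger_force: 0.0
top ((0.5344716906547546, -0.11182662099599838), (0.25725051760673523, 0.1136840432882309), 9.635828971862793)
scene ((0.5250621438026428, -0.13263386487960815), (0.2126924693584442, 0.14133548736572266), 4.4366559982299805)
[ 0.4669758  -0.12269677  0.30420282]
fin 136 ((0.4788692891597748, -0.12081921100616455), (0.017341773957014084, 0.012096263468265533), 1.854740023612976)
gear 1996 ((0.5756998062133789, -0.1171182170510292), 0.03398065268993378)
knob 0 0
hub z [0.18771351 0.1888588  0.19006181]
```

```bash
python3 -m handwheel '[{"claw":0.8,"x":0.9,"y":0,"z":0,"twist":0},{"claw":0.8,"x":0.9,"y":0,"z":0,"twist":0},{"claw":0.8,"x":0.9,"y":0,"z":0,"twist":0},{"claw":0.8,"x":0.9,"y":0,"z":0,"twist":0},{"claw":0.8,"x":0.9,"y":0,"z":0,"twist":0},{"claw":0.8,"x":0.9,"y":0,"z":0,"twist":0},{"claw":0.8,"x":0,"y":0,"z":0,"twist":0},{"claw":0.8,"x":0,"y":0,"z":0,"twist":0}]'
python3 - <<'E'
from w import *
s,p,P,c,M=wlook("w3");Q=P.reshape(-1,3);t=s["tool_pos"];print(t,np.degrees(psi(s)))
g=Q[(abs(Q[:,0]-.6)<.1)&(abs(Q[:,1]+.115)<.06)]
b=g[(g[:,2]>.243)&(g[:,2]<.256)];
if len(b)>5:
  k=cv2.minEnclosingCircle(b[:,:2].astype(np.float32));print(len(b),k,b[:,2].mean(),totool(s,np.array(k[0])-t[:2]))
E
```

```text
time_s: 7.12
tool_pos: [0.6267, -0.1159, 0.2958]
orientation: [-3.139, -0.052, 0.007]
ft_force: [-0.4, -0.0, 0.4]
opening: 0.0745
finger_force: 0.0
[ 0.62670935 -0.11590789  0.29576826] 1.8825353461157068
913 ((0.635666012763977, -0.11444011330604553), 0.012803503312170506) 0.2483586270538118 [ 0.30000137 -0.03909169]
```

```bash
python3 -m handwheel '[{"claw":0.8,"x":0.3,"y":-0.04,"z":0,"twist":0},{"claw":0.8,"x":0,"y":0,"z":0.6,"twist":0},{"claw":0.8,"x":0,"y":0,"z":0.6,"twist":0},{"claw":0.8,"x":0,"y":0,"z":0.6,"twist":0},{"claw":0.8,"x":0,"y":0,"z":0.6,"twist":0},{"claw":0.8,"x":0,"y":0,"z":0.6,"twist":0},{"claw":0.2,"x":0,"y":0,"z":0,"twist":0},{"claw":0.2,"x":0,"y":0,"z":0,"twist":0},{"claw":0.2,"x":0,"y":0,"z":0,"twist":0},{"claw":0.2,"x":0,"y":0,"z":0,"twist":0},{"claw":0.2,"x":0,"y":0,"z":0,"twist":0},{"claw":0.2,"x":0,"y":0,"z":0,"twist":0},{"claw":0.2,"x":0,"y":0,"z":0,"twist":0},{"claw":0.2,"x":0,"y":0,"z":0,"twist":0},{"claw":0.2,"x":0,"y":0,"z":0,"twist":0},{"claw":0.2,"x":0,"y":0,"z":0,"twist":0},{"claw":0.2,"x":0,"y":0,"z":0,"twist":0}]' 25
```

```text
time_s: 8.58
tool_pos: [0.6359, -0.1146, 0.2094]
orientation: [3.141, 0.051, 0.001]
ft_force: [-0.2, 0.4, 2.2]
opening: 0.025
finger_force: 25.0
```

```bash
python3 -m handwheel '[{"claw":0.2,"x":-0.12,"y":0.685,"z":0,"twist":0},{"claw":0.2,"x":-0.345,"y":0.6,"z":0,"twist":0},{"claw":0.2,"x":-0.53,"y":0.445,"z":0,"twist":0},{"claw":0.2,"x":-0.655,"y":0.24,"z":0,"twist":0},{"claw":0.2,"x":-0.695,"y":0,"z":0,"twist":0}]'; python3 -m handwheel '[{"claw":0.2,"x":-0.655,"y":-0.24,"z":0,"twist":0},{"claw":0.2,"x":-0.53,"y":-0.445,"z":0,"twist":0},{"claw":0.2,"x":-0.345,"y":-0.6,"z":0,"twist":0},{"claw":0.2,"x":-0.12,"y":-0.685,"z":0,"twist":0},{"claw":0.2,"x":0,"y":0,"z":0,"twist":0}]'
```

```text
time_s: 9.0
tool_pos: [0.5687, -0.1771, 0.2094]
orientation: [3.141, 0.05, 0.007]
ft_force: [5.4, 5.7, 1.2]
opening: 0.025
finger_force: 25.0
time_s: 9.42
tool_pos: [0.5159, -0.1155, 0.2094]
orientation: [-3.139, -0.052, -0.004]
ft_force: [1.5, 4.0, 1.2]
opening: 0.0249
finger_force: 25.0
```

```bash
python3 -m handwheel '[{"claw":0.2,"x":0.12,"y":-0.685,"z":0,"twist":0},{"claw":0.2,"x":0.345,"y":-0.6,"z":0,"twist":0},{"claw":0.2,"x":0.53,"y":-0.445,"z":0,"twist":0},{"claw":0.2,"x":0.655,"y":-0.24,"z":0,"twist":0},{"claw":0.2,"x":0.695,"y":0,"z":0,"twist":0},{"claw":0.2,"x":0.655,"y":0.24,"z":0,"twist":0},{"claw":0.2,"x":0.53,"y":0.445,"z":0,"twist":0},{"claw":0.2,"x":0.345,"y":0.6,"z":0,"twist":0},{"claw":0.2,"x":0.12,"y":0.685,"z":0,"twist":0},{"claw":0.2,"x":0,"y":0,"z":0,"twist":0},{"claw":0.2,"x":0,"y":0,"z":0,"twist":0}]'; python3 -c "
from w import *
s=robot.read_state();t=s['tool_pos'];v=t[:2]-[.5757,-.1171];print(t,np.degrees(psi(s)),np.hypot(*v),np.degrees(np.arctan2(v[1],v[0])))"
```

```text
time_s: 10.33
tool_pos: [0.636, -0.1172, 0.2094]
orientation: [3.139, 0.048, 0.0]
ft_force: [-0.9, -4.0, 2.5]
opening: 0.0256
finger_force: 25.0
[ 0.63601155 -0.11716589  0.20940901] 1.7539575987858227 0.06031158719163557 -0.06259887460622338
```

```bash
python3 -m handwheel '[{"claw":0.2,"x":-0.12,"y":0.685,"z":0,"twist":0},{"claw":0.2,"x":-0.345,"y":0.6,"z":0,"twist":0},{"claw":0.2,"x":-0.53,"y":0.445,"z":0,"twist":0},{"claw":0.2,"x":-0.655,"y":0.24,"z":0,"twist":0},{"claw":0.2,"x":-0.35,"y":0.015,"z":0,"twist":0},{"claw":0.2,"x":-0.345,"y":-0.015,"z":0,"twist":0}]'; python3 -m handwheel '[{"claw":0.2,"x":-0.337,"y":-0.09,"z":0,"twist":0}]';python3 -m handwheel '[{"claw":0.2,"x":-0.316,"y":-0.147,"z":0,"twist":0}]';python3 -m handwheel '[{"claw":0.2,"x":-0.286,"y":-0.2,"z":0,"twist":0}]';python3 -m handwheel '[{"claw":0.2,"x":-0.246,"y":-0.246,"z":0,"twist":0}]'; python3 -c "
from w import *
s=robot.read_state();t=s['tool_pos'];v=t[:2]-[.5757,-.1171];a=np.arctan2(v[1],v[0]);print(t,np.degrees(psi(s)),np.hypot(*v),np.degrees(a),'q',2*np.pi+.035-a, s['ft_force'])"
```

```text
time_s: 10.83
tool_pos: [0.5681, -0.1768, 0.2094]
orientation: [3.14, 0.05, 0.006]
ft_force: [4.0, -1.5, -0.3]
opening: 0.0253
finger_force: 25.0
time_s: 10.92
tool_pos: [0.558, -0.1745, 0.2094]
orientation: [3.139, 0.05, 0.006]
ft_force: [4.4, -2.1, 0.1]
opening: 0.0251
finger_force: 25.0
time_s: 11.0
tool_pos: [0.5482, -0.1705, 0.2094]
orientation: [3.139, 0.05, 0.005]
ft_force: [2.9, -2.7, 0.3]
opening: 0.0254
finger_force: 25.0
time_s: 11.08
tool_pos: [0.5393, -0.1648, 0.2095]
orientation: [3.139, 0.05, 0.004]
ft_force: [4.4, -3.9, 0.5]
opening: 0.0251
finger_force: 25.0
time_s: 11.17
tool_pos: [0.5316, -0.1578, 0.2095]
orientation: [3.138, 0.05, 0.004]
ft_force: [3.8, -4.8, -0.6]
opening: 0.025
finger_force: 25.0
[ 0.53164847 -0.15775895  0.20945398] 1.8312065997362434 0.059947370185519 -137.29342148834706 q 8.714407553479576 [ 3.80502162 -4.78283156 -0.61175145]
```

```bash
python3 -m handwheel '[{"claw":0.2,"x":-0.1,"y":-0.143,"z":0,"twist":0}]';python3 -m handwheel '[{"claw":0.2,"x":-0.1,"y":-0.143,"z":0,"twist":0}]'; python3 -c "
from w import *
s=robot.read_state();t=s['tool_pos'];v=t[:2]-[.5757,-.1171];a=np.arctan2(v[1],v[0]);print(np.degrees(a),'q',2*np.pi+.035-a, 'ft',s['ft_force']@[-np.sin(a),np.cos(a),0])"; python3 -m handwheel '[{"claw":0.2,"x":0,"y":0,"z":0,"twist":0}]'; python3 -c "
from w import *
s=robot.read_state();t=s['tool_pos'];v=t[:2]-[.5757,-.1171];a=np.arctan2(v[1],v[0]);print(np.degrees(a),'q',2*np.pi+.035-a, 'ft',s['ft_force']@[-np.sin(a),np.cos(a),0])"
```

```text
time_s: 11.25
tool_pos: [0.5277, -0.1529, 0.2094]
orientation: [3.139, 0.051, 0.002]
ft_force: [1.2, -6.8, -0.9]
opening: 0.0253
finger_force: 25.0
time_s: 11.33
tool_pos: [0.5252, -0.1492, 0.2094]
orientation: [3.138, 0.051, 0.003]
ft_force: [2.9, -6.4, -0.2]
opening: 0.025
finger_force: 25.0
-147.59311613706672 q 8.894171137049774 ft 6.923955798089068
time_s: 11.42
tool_pos: [0.5247, -0.1483, 0.2094]
orientation: [3.14, 0.052, 0.001]
ft_force: [-0.5, -3.6, 1.6]
opening: 0.0252
finger_force: 25.0
-148.58242125147083 q 8.911437768602946 ft 2.822571617703098
```

The crank turned harder (6.9 N at the knob, about 29 N of foot force). I release the knob and go to the valve.

```bash
python3 -m handwheel '[{"claw":0.8,"x":0,"y":0,"z":0,"twist":0},{"claw":0.8,"x":0,"y":0,"z":0,"twist":0},{"claw":0.8,"x":0,"y":0,"z":0,"twist":0},{"claw":0.8,"x":0,"y":0,"z":0,"twist":0},{"claw":0.8,"x":0,"y":0,"z":-0.7,"twist":0},{"claw":0.8,"x":0,"y":0,"z":-0.8,"twist":0},{"claw":0.8,"x":0,"y":0,"z":-0.8,"twist":0},{"claw":0.8,"x":0,"y":0,"z":-0.8,"twist":0},{"claw":0.8,"x":-0.218,"y":-0.94,"z":0,"twist":0},{"claw":0.8,"x":-0.218,"y":-0.94,"z":0,"twist":0},{"claw":0.8,"x":-0.218,"y":-0.94,"z":0,"twist":0},{"claw":0.8,"x":-0.218,"y":-0.94,"z":0,"twist":0},{"claw":0.8,"x":-0.218,"y":-0.94,"z":0,"twist":0},{"claw":0.8,"x":-0.218,"y":-0.94,"z":0,"twist":0},{"claw":0.8,"x":-0.218,"y":-0.94,"z":0,"twist":0},{"claw":0.8,"x":-0.218,"y":-0.94,"z":0,"twist":0},{"claw":0.8,"x":-0.218,"y":-0.94,"z":0,"twist":0},{"claw":0.8,"x":-0.218,"y":-0.94,"z":0,"twist":0},{"claw":0.8,"x":-0.218,"y":-0.94,"z":0,"twist":0},{"claw":0.8,"x":0,"y":0,"z":0,"twist":0}]'
python3 - <<'E'
from w import *
robot.read_state()
s,p,P,c,M=wlook("w4");Q=P.reshape(-1,3);t=s["tool_pos"];print(t,np.degrees(psi(s)))
g=Q[(abs(Q[:,0]-.473)<.06)&(abs(Q[:,1]-.16)<.03)&(Q[:,2]>.108)&(Q[:,2]<.122)]
r=cv2.minAreaRect(g[:,:2].astype(np.float32));print(len(g),r,g[:,2].mean(),totool(s,np.array(r[0])-t[:2]),g.min(0),g.max(0))
p,d=camera("top");c,M=cal("top");Q=cloud(c,M,d).reshape(-1,3)
k=Q[(abs(Q[:,0]-.575)<.085)&(abs(Q[:,1]+.117)<.085)&(Q[:,2]>.236)&(Q[:,2]<.256)];print("knob",cv2.minEnclosingCircle(k[:,:2].astype(np.float32)))
E
```

```text
time_s: 13.08
tool_pos: [0.4411, 0.1638, 0.3021]
orientation: [-3.138, -0.058, 0.002]
ft_force: [0.6, -0.3, 0.4]
opening: 0.0742
finger_force: 0.0
[0.44110474 0.16376352 0.30208347] 2.1137658404205912
921 ((0.4738959074020386, 0.16194455325603485), (0.08238697797060013, 0.014010423794388771), 0.5795784592628479) 0.11508221454967188 [1.09005885 0.10090643] [0.43266148 0.15462641 0.10973615] [0.51512067 0.16914678 0.11810173]
knob ((0.5222908854484558, -0.14956361055374146), 0.012402350082993507)
```

View pics/w4.png

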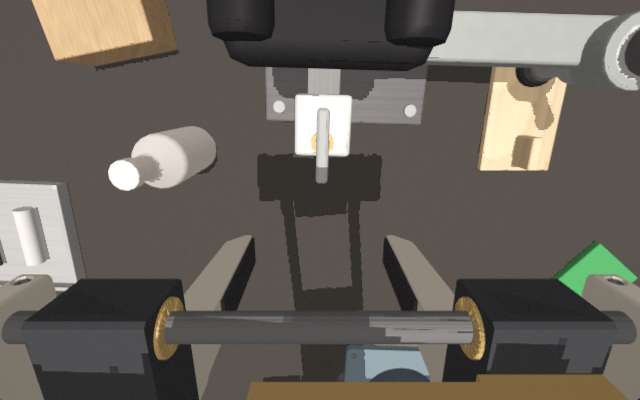

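The wrist picture shows the T-bar at (322,145) on its white block, the bottle clear at left (170,155), and the board under the leg with the foot on it at right (535,75). I straddle the bar's front end with the fingers part open, so the gripper body stays clear of the rest.

```bash
python3 -m handwheel '[{"claw":0.45,"x":0.06,"y":0.06,"z":0.5,"twist":0},{"claw":0.45,"x":0,"y":0,"z":0.8,"twist":0},{"claw":0.45,"x":0,"y":0,"z":0.8,"twist":0},{"claw":0.45,"x":0,"y":0,"z":0.8,"twist":0},{"claw":0.45,"x":0,"y":0,"z":0.8,"twist":0},{"claw":0.45,"x":0,"y":0,"z":0.8,"twist":0},{"claw":0.45,"x":0,"y":0,"z":0.8,"twist":0},{"claw":0.45,"x":0,"y":0,"z":0.8,"twist":0},{"claw":0.45,"x":0,"y":0,"z":0.8,"twist":0},{"claw":0.45,"x":0,"y":0,"z":0,"twist":0},{"claw":0.45,"x":0,"y":0,"z":0,"twist":0}]'
cat > rest.py <<'E'
from w import *
s=robot.read_state();t=s["tool_pos"];p,d=camera("top");c,M=cal("top");Q=cloud(c,M,d).reshape(-1,3)
g=Q[(abs(Q[:,0]-.66)<.05)&(abs(Q[:,1]-.162)<.02)&(Q[:,2]>.19)]
print("rest",np.median(g[:,2])-.204 if len(g) else None,len(g),"rel mm",((t[:2]-[.4739,.1619])*1e3).round(1),"z",t[2],"f",s["ft_force"].round(1),"open",s["opening"])
E
python3 rest.py
```

```text
time_s: 14.1
tool_pos: [0.4442, 0.1566, 0.0943]
orientation: [3.141, 0.049, -0.005]
ft_force: [0.8, -0.5, 0.3]
opening: 0.0422
finger_force: 0.0
rest 0.06334152331474271 368 rel mm [-29.7  -5.3] z 0.09429183660006277 f [ 0.8 -0.5  0.3] open 0.042225353548192394
```

```bash
python3 -m handwheel '[{"claw":0.45,"x":0,"y":0.12,"z":0,"twist":0},{"claw":0.45,"x":0,"y":0.12,"z":0,"twist":0},{"claw":0.45,"x":0,"y":0.12,"z":0,"twist":0},{"claw":0.45,"x":0,"y":0.12,"z":0,"twist":0},{"claw":0.45,"x":0,"y":0,"z":0,"twist":0}]' | grep ft; python3 rest.py; python3 -m handwheel '[{"claw":0.45,"x":0,"y":0.05,"z":0,"twist":0},{"claw":0.45,"x":0,"y":0.05,"z":0,"twist":0},{"claw":0.45,"x":0,"y":0,"z":0,"twist":0}]' | grep ft; python3 rest.py
```

```text
ft_force: [-1.3, 3.1, 3.9]
rest 0.06356113527042637 360 rel mm [-28.4 -18.5] z 0.09604030433973632 f [-1.3  3.1  3.9] open 0.04176692846570227
ft_force: [-2.8, 4.5, 4.4]
rest 0.06336361768719775 366 rel mm [-28.5 -21. ] z 0.09564243412799135 f [-2.8  4.5  4.4] open 0.04194740709603667
```

```bash
for i in 1 2 ; do python3 -m handwheel '[{"claw":0.45,"x":0,"y":0.04,"z":0,"twist":0},{"claw":0.45,"x":0,"y":0,"z":0,"twist":0}]' >/dev/null; python3 rest.py; done
```

```text
rest 0.06340300550557362 366 rel mm [-28.5 -22.1] z 0.09550146209220868 f [-2.1  5.3  4.3] open 0.04169610390054722
rest 0.06350350404111113 363 rel mm [-28.5 -23.2] z 0.09547021763109548 f [-1.8  5.5  3.9] open 0.04230902545551514
```

```bash
python3 -m handwheel '[{"claw":0.45,"x":0,"y":0.04,"z":0,"twist":0},{"claw":0.45,"x":0,"y":0,"z":0,"twist":0}]' >/dev/null; python3 rest.py
```

```text
rest 0.06353052818227042 367 rel mm [-28.4 -24.4] z 0.09545879479064706 f [-1.3  5.2  4. ] open 0.041844203475738716
```

```bash
python3 -m handwheel '[{"claw":0.45,"x":0,"y":0.04,"z":0,"twist":0},{"claw":0.45,"x":0,"y":0,"z":0,"twist":0}]' >/dev/null; python3 rest.py
```

```text
rest 0.06345605181455824 364 rel mm [-28.2 -25.5] z 0.09547738691305449 f [-1.3  7.1  3. ] open 0.041279505192078465
```

```bash
python3 -m handwheel '[{"claw":0.45,"x":0,"y":0.04,"z":0,"twist":0},{"claw":0.45,"x":0,"y":0,"z":0,"twist":0}]' >/dev/null; python3 rest.py
```

```text
rest 0.06324323872387302 362 rel mm [-28.  -26.7] z 0.09547605352004547 f [-0.7  6.3  3.6] open 0.04203980069986366
```

```bash
python3 -m handwheel '[{"claw":0.45,"x":0,"y":0,"z":0,"twist":0},{"claw":0.45,"x":0,"y":0,"z":0,"twist":0}]' >/dev/null; python3 rest.py
```

```text
rest 0.06348111077223059 365 rel mm [-28.  -26.6] z 0.09548981611731033 f [-0.7  5.4  2.9] open 0.04178872144953679
```

```bash
python3 -m handwheel '[{"claw":0.45,"x":0,"y":0.04,"z":0,"twist":0},{"claw":0.45,"x":0,"y":0,"z":0,"twist":0}]' >/dev/null; python3 rest.py
```

```text
rest 0.06335037322700574 357 rel mm [-27.8 -27.7] z 0.09551833626091538 f [-0.4  6.5  3.1] open 0.04213652348376664
```

```bash
python3 -m handwheel '[{"claw":0.45,"x":0,"y":0.04,"z":0,"twist":0},{"claw":0.45,"x":0,"y":0,"z":0,"twist":0}]' >/dev/null; python3 rest.py
```

```text
rest 0.06317588025849405 365 rel mm [-27.8 -28.9] z 0.09543515068308797 f [0.2 7.9 1.8] open 0.04197782792809985
```

```bash
python3 -m handwheel '[{"claw":0.45,"x":0,"y":0,"z":0,"twist":0},{"claw":0.45,"x":0,"y":0,"z":0,"twist":0}]' >/dev/null; python3 rest.py
```

```text
rest 0.0632275755264193 360 rel mm [-27.8 -28.9] z 0.09543574643431828 f [-0.1  6.3  2.6] open 0.042126497466535136
```

```bash
python3 -m handwheel '[{"claw":0.45,"x":0,"y":0.04,"z":0,"twist":0},{"claw":0.45,"x":0,"y":0,"z":0,"twist":0}]' >/dev/null; python3 rest.py
```

```text
rest 0.06338183973670217 368 rel mm [-27.9 -30.1] z 0.09533491354227598 f [0.9 7.4 2.1] open 0.042051848603442736
```

```bash
python3 -m handwheel '[{"claw":0.45,"x":0,"y":0,"z":0,"twist":0},{"claw":0.45,"x":0,"y":0,"z":0,"twist":0}]' >/dev/null; python3 rest.py
```

```text
rest 0.06355516592513352 362 rel mm [-27.9 -30.1] z 0.09533567359779944 f [-0.1  6.6  1.5] open 0.04195089832794655
```

```bash
python3 - <<'E'
from w import *
s,p,P,c,M=wlook("w5");Q=P.reshape(-1,3)
g=Q[(np.hypot(Q[:,0]-.4739,Q[:,1]-.1619)<.05)&(Q[:,2]>.108)&(Q[:,2]<.122)]
print(len(g));u,a,w=np.linalg.svd(g[:,:2]-g[:,:2].mean(0));print(w[0],np.degrees(np.arctan(w[0][1]/w[0][0])),g.mean(0),cv2.minAreaRect(g[:,:2].astype(np.float32)))
E
```

```text
5155
[-0.78976602 -0.61340821] 37.83634888916536 [0.47428379 0.16221062 0.11484131] ((0.4698448181152344, 0.16598354279994965), (0.08368438482284546, 0.02518538385629654), 40.12330627441406)
```

View pics/w5.png

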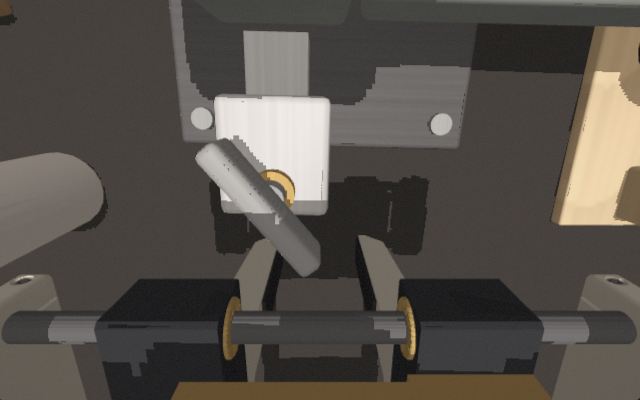

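The wrist picture shows the bar turned about 37° anticlockwise (ends at (215,155) and (305,265)), so the valve is at about 0.63 rad, near the threshold. I go on in small steps.

```bash
python3 -m handwheel '[{"claw":0.45,"x":0,"y":0.04,"z":0,"twist":0},{"claw":0.45,"x":0,"y":0,"z":0,"twist":0}]' >/dev/null; python3 rest.py
```

```text
rest 0.0636067147276291 366 rel mm [-28.1 -31.2] z 0.09524694366095254 f [-0.7  7.2  1.4] open 0.04162090501853878
```

```bash
python3 -m handwheel '[{"claw":0.45,"x":0,"y":0,"z":0,"twist":0},{"claw":0.45,"x":0,"y":0,"z":0,"twist":0}]' >/dev/null; python3 rest.py
```

```text
rest 0.06334785465623835 368 rel mm [-28.1 -31.2] z 0.0952398925119595 f [-0.4  6.4  0.9] open 0.041815175508066106
```

```bash
python3 -m handwheel '[{"claw":0.45,"x":0,"y":0.04,"z":0,"twist":0},{"claw":0.45,"x":0,"y":0,"z":0,"twist":0}]' >/dev/null; python3 rest.py
```

```text
rest 0.06353283103196114 361 rel mm [-28.2 -32.4] z 0.09516089960367938 f [-0.2  8.2  0.9] open 0.04201554223921652
```

```bash
python3 -m handwheel '[{"claw":0.45,"x":0,"y":0,"z":0,"twist":0},{"claw":0.45,"x":0,"y":0,"z":0,"twist":0}]' >/dev/null; python3 rest.py
```

```text
rest 0.06324901433968486 359 rel mm [-28.3 -32.4] z 0.09514545534240976 f [-0.8  8.3  0.8] open 0.041881396586125316
```

```bash
cat >> rest.py <<'E'
s,p,P,c,M=wlook();Q=P.reshape(-1,3)
g=Q[(np.hypot(Q[:,0]-.4739,Q[:,1]-.1619)<.036)&(Q[:,2]>.1135)&(Q[:,2]<.122)]
u,a,w=np.linalg.svd(g[:,:2]-g[:,:2].mean(0));print("bar",len(g),np.arctan(w[0][1]/w[0][0])-.035,g.mean(0).round(4))
E
python3 rest.py;python3 -m handwheel '[{"claw":0.45,"x":0,"y":0.04,"z":0,"twist":0},{"claw":0.45,"x":0,"y":0,"z":0,"twist":0},{"claw":0.45,"x":0,"y":0,"z":0,"twist":0}]' >/dev/null; python3 rest.py
```

```text
rest 0.06296497695132783 365 rel mm [-28.2 -32.4] z 0.09516561860906786 f [-1.3  7.6  0.5] open 0.041401798060439615
bar 3784 0.6977298231076391 [0.4736 0.1625 0.1157]
rest 0.06321981558358433 365 rel mm [-28.4 -33.6] z 0.09508181172154415 f [-0.8  6.7  2. ] open 0.04197333169987286
bar 3780 0.7314608542255149 [0.4734 0.1624 0.1156]
```

```bash
python3 -m handwheel '[{"claw":0.45,"x":0,"y":0.04,"z":0,"twist":0},{"claw":0.45,"x":0,"y":0,"z":0,"twist":0},{"claw":0.45,"x":0,"y":0,"z":0,"twist":0}]' >/dev/null; python3 rest.py
```

```text
rest 0.06344828608526973 368 rel mm [-28.5 -34.8] z 0.09501171504907034 f [-1.7  6.9  0.7] open 0.04179198793856948
bar 3792 0.7646296663166355 [0.4735 0.1624 0.1156]
```

```bash
python3 -m handwheel '[{"claw":0.45,"x":0,"y":0,"z":0,"twist":0},{"claw":0.45,"x":0,"y":0,"z":0,"twist":0}]' >/dev/null; python3 rest.py
```

```text
rest 0.06319082309696841 365 rel mm [-28.5 -34.8] z 0.09503024789953682 f [-0.8  8.1  0.5] open 0.042092235639253024
bar 3787 0.7628221069943825 [0.4734 0.1624 0.1156]
```

```bash
python3 - <<'E'
from w import *
p,d=camera("scene");c,M=cal("scene");Q=cloud(c,M,d).reshape(-1,3)
cv2.imwrite("pics/scene5.png",p[:,:,::-1]);cv2.imwrite("pics/s5.png",cv2.resize(p[150:350,200:420,::-1],(660,600),interpolation=cv2.INTER_CUBIC))
g=Q[(abs(Q[:,0]-.66)<.05)&(abs(Q[:,1]-.164)<.02)&(Q[:,2]>.15)];print(np.percentile(g[:,2],[5,50,95])-.204,len(g))
# stand yaw from beam long edges in scene & base rect
for n in("top","scene"):
    d=np.load(f"{n}_d.npy");c,M=cal(n);Q=cloud(c,M,d).reshape(-1,3)
    b=Q[(Q[:,1]>-.075)&(Q[:,1]<.03)&(abs(Q[:,0]-.587)<.035)&(Q[:,2]>.131)&(Q[:,2]<.141)]
    r=cv2.minAreaRect(b[:,:2].astype(np.float32));u,s,w=np.linalg.svd(b[:,:2]-b[:,:2].mean(0));print(n,r,w[0])
E
```

```text
[0.06154623 0.06433246 0.0671195 ] 563
top ((0.5841128826141357, -0.021946270018815994), (0.04456901550292969, 0.10265522450208664), 1.3238545656204224) [-0.02896107 -0.99958054]
scene ((0.5900744199752808, -0.029776673763990402), (0.04542684555053711, 0.08977371454238892), 1.2449229955673218) [0.00376984 0.99999289]
```

View pics/s5.png

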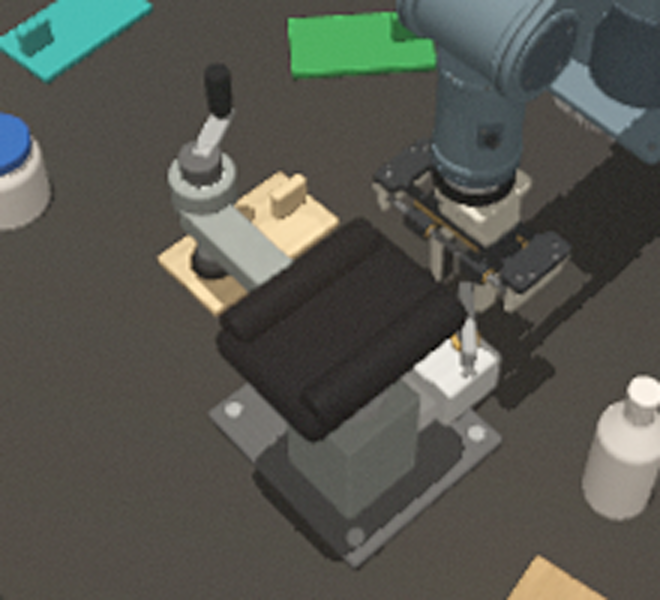

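The picture shows the foot on the board at (210,262), with the gripper clear of the rest and the bar turned. The rest is still up at 64 mm, so I keep opening in small steps.

```bash
python3 -m handwheel '[{"claw":0.45,"x":0,"y":0.03,"z":0,"twist":0},{"claw":0.45,"x":0,"y":0,"z":0,"twist":0},{"claw":0.45,"x":0,"y":0,"z":0,"twist":0}]' >/dev/null; python3 rest.py
```

```text
rest 0.06320540483200718 365 rel mm [-28.6 -35.6] z 0.09497382273967027 f [-1.5  7.2  0.6] open 0.041952853149571125
bar 3797 0.7864148510715071 [0.4733 0.1623 0.1156]
```

```bash
python3 -m handwheel '[{"claw":0.45,"x":0,"y":0.03,"z":0,"twist":0},{"claw":0.45,"x":0,"y":0,"z":0,"twist":0},{"claw":0.45,"x":0,"y":0,"z":0,"twist":0}]' ; python3 rest.py
```

```text
time_s: 19.93
tool_pos: [0.4452, 0.1253, 0.0949]
orientation: [-3.139, -0.051, 0.002]
ft_force: [-2.1, 7.3, 0.8]
opening: 0.0421
finger_force: 3.0
rest 0.06295105355306016 365 rel mm [-28.7 -36.6] z 0.0949108544556179 f [-2.1  7.3  0.8] open 0.04213416359771785
bar 3776 0.8063479897387007 [0.4734 0.1624 0.1156]
```

```bash
python3 -m handwheel '[{"claw":0.45,"x":0,"y":0,"z":0,"twist":0},{"claw":0.45,"x":0,"y":0,"z":0,"twist":0},{"claw":0.45,"x":0,"y":0,"z":0,"twist":0},{"claw":0.45,"x":0,"y":0,"z":0,"twist":0},{"claw":0.45,"x":0,"y":0,"z":0,"twist":0},{"claw":0.45,"x":0,"y":0,"z":0,"twist":0}]' >/dev/null; python3 rest.py; python3 -m handwheel '[{"claw":0.45,"x":0,"y":0.03,"z":0,"twist":0},{"claw":0.45,"x":0,"y":0,"z":0,"twist":0},{"claw":0.45,"x":0,"y":0,"z":0,"twist":0}]' >/dev/null; python3 rest.py
```

```text
rest 0.06313822087959983 363 rel mm [-28.7 -36.5] z 0.09490875460394321 f [-1.4  7.   0.3] open 0.042177931798965194
bar 3792 0.8078576107493836 [0.4734 0.1623 0.1156]
rest 0.06312676020092353 361 rel mm [-28.7 -37.5] z 0.09488256600135737 f [-1.6  7.9  1.2] open 0.04214014564811605
bar 3793 0.8282332302305055 [0.4733 0.1622 0.1156]
```

```bash
python3 - <<'E'
from w import *
c,M=cal("wrist");s=robot.read_state();print(c["xyz"],s["tool_pos"],s["ft_force"],s["ft_torque"],s["joint_efforts"])
p,d=camera("scene");c,M=cal("scene");Q=cloud(c,M,d).reshape(-1,3)
g=Q[(Q[:,0]>.50)&(Q[:,0]<.75)&(Q[:,1]>.07)&(Q[:,1]<.26)&(Q[:,2]>.13)&(Q[:,2]<.30)]
h,e=np.histogram(g[:,2],np.arange(.13,.30,.01));print(dict(zip(e.round(2).tolist(),h.tolist())))
r=g[g[:,2]>.245];print("rest",r.min(0),r.max(0))
E
```

```text
[0.52768113 0.12708353 0.26076052] [0.44516107 0.1244329  0.09488476] [-1.32317429  7.92655605 -0.26171912] [1.35840037 0.31716269 0.12372301] [ -3.67507495 -36.7943573  -23.94159973  -2.21244112  -0.6100277
   0.09864232]
{0.13: 175, 0.14: 139, 0.15: 37, 0.16: 0, 0.17: 0, 0.18: 0, 0.19: 0, 0.2: 0, 0.21: 0, 0.22: 0, 0.23: 0, 0.24: 31, 0.25: 168, 0.26: 1500, 0.27: 794, 0.28: 1056}
rest [0.54892003 0.096682   0.24587577] [0.72616588 0.23473188 0.28930642]
```

Still no sinking at about 0.83 rad. The wrist camera sits close to the rest's front edge, so I back the hand off towards the robot, leaving the valve where it is, to see if it was holding the rest.

```bash
python3 -m handwheel '[{"claw":0.45,"x":0,"y":-0.15,"z":0,"twist":0},{"claw":0.45,"x":-0.3,"y":0,"z":0,"twist":0},{"claw":0.45,"x":-0.5,"y":0,"z":0,"twist":0}]' >/dev/null; python3 rest.py;python3 -m handwheel '[{"claw":0.45,"x":-0.5,"y":0,"z":0,"twist":0},{"claw":0.45,"x":0,"y":0,"z":0,"twist":0},{"claw":0.45,"x":0,"y":0,"z":0,"twist":0}]' ; python3 rest.py
```

```text
rest 0.06331878064261151 364 rel mm [-51.3 -35.3] z 0.09515539167193952 f [-0.1 -0.4  0.4] open 0.041848682288652
bar 4136 0.8687421849209574 [0.4748 0.1633 0.1155]
time_s: 21.63
tool_pos: [0.407, 0.1263, 0.0952]
orientation: [3.141, 0.051, 0.001]
ft_force: [0.9, -0.2, -0.5]
opening: 0.0416
finger_force: 0.0
rest 0.06344082153549765 364 rel mm [-66.9 -35.6] z 0.09523320634879417 f [ 0.9 -0.2 -0.5] open 0.04160027370212016
bar 4351 0.8703697375816823 [0.4747 0.1633 0.1155]
```

```bash
python3 - <<'E'
from w import *
s,p,P,c,M=wlook("w6");Q=P.reshape(-1,3)
for z0 in(.109,.113,.115):
    g=Q[(np.hypot(Q[:,0]-.4739,Q[:,1]-.1619)<.05)&(Q[:,2]>z0)&(Q[:,2]<.122)]
    u,a,w=np.linalg.svd(g[:,:2]-g[:,:2].mean(0));print(len(g),cv2.minAreaRect(g[:,:2].astype(np.float32)),np.arctan(w[0][1]/w[0][0]))
p,d=camera("top");c,M=cal("top");Q=cloud(c,M,d).reshape(-1,3)
g=Q[(np.hypot(Q[:,0]-.4709,Q[:,1]-.160)<.05)&(Q[:,2]>.108)&(Q[:,2]<.122)];print(cv2.minAreaRect(g[:,:2].astype(np.float32)))
g=Q[(Q[:,0]>.52)&(Q[:,0]<.75)&(Q[:,1]>.07)&(Q[:,1]<.26)&(Q[:,2]>.2)];print(cv2.minAreaRect(g[:,:2].astype(np.float32)),np.percentile(g[:,2],[2,50,98]))
E
```

```text
5573 ((0.47291386127471924, 0.16189581155776978), (0.08361826837062836, 0.014754453673958778), 51.54175567626953) 0.9047448525899848
5052 ((0.4732442796230316, 0.16183596849441528), (0.08275651186704636, 0.013806188479065895), 51.70383834838867) 0.9039548848865175
3479 ((0.47333210706710815, 0.1617078185081482), (0.08122771233320236, 0.012379748746752739), 51.84895706176758) 0.9053314743063314
((0.0, 0.0), (0.0, 0.0), 0.0)
((0.6295051574707031, 0.1620476394891739), (0.17716866731643677, 0.1377381682395935), 0.9804765582084656) [0.25660316 0.27056675 0.28704704]
```

```bash
python3 -m handwheel '[{"claw":0.45,"x":0.4,"y":-0.05,"z":0,"twist":0},{"claw":0.45,"x":0.5,"y":0,"z":0,"twist":0},{"claw":0.45,"x":0.35,"y":0,"z":0,"twist":0},{"claw":0.45,"x":0,"y":0.1,"z":0,"twist":0},{"claw":0.45,"x":0,"y":0.1,"z":0,"twist":0},{"claw":0.45,"x":0,"y":0,"z":0,"twist":0}]' >/dev/null; python3 rest.py;python3 -m handwheel '[{"claw":0.45,"x":0,"y":0.03,"z":0,"twist":0},{"claw":0.45,"x":0,"y":0,"z":0,"twist":0}]' >/dev/null; python3 rest.py
```

```text
rest 0.06333457306883769 359 rel mm [-30.4 -39. ] z 0.09461904131089618 f [-0.3  0.1  0. ] open 0.04193925507778687
bar 3851 0.8259865681761063 [0.4732 0.1621 0.1156]
rest 0.06314140105376906 366 rel mm [-30.4 -39.4] z 0.09486992163744952 f [-2.4  2.9 -1. ] open 0.04158727905041728
bar 3820 0.8280684718997223 [0.4734 0.1622 0.1156]
```

```bash
python3 -m handwheel '[{"claw":0.45,"x":0,"y":0.03,"z":0,"twist":0},{"claw":0.45,"x":0,"y":0,"z":0,"twist":0}]' >/dev/null; python3 rest.py
```

```text
rest 0.061648984828738124 368 rel mm [-30.2 -39.7] z 0.09485349551610187 f [-1.3  6.2 -1.2] open 0.042028645803906
bar 3816 0.8361646610668432 [0.4732 0.162  0.1156]
```

```bash
python3 -m handwheel '[{"claw":0.45,"x":0,"y":0.03,"z":0,"twist":0},{"claw":0.45,"x":0,"y":0,"z":0,"twist":0}]' >/dev/null; python3 rest.py
```

```text
rest 0.05456354527166693 360 rel mm [-30.1 -40.4] z 0.09485930841716639 f [-2.2  6.9 -0.5] open 0.04210005172015724
bar 3830 0.8562494303352708 [0.4732 0.1621 0.1156]
```

```bash
python3 -m handwheel '[{"claw":0.45,"x":0,"y":0.03,"z":0,"twist":0},{"claw":0.45,"x":0,"y":0,"z":0,"twist":0}]' >/dev/null; python3 rest.py
```

```text
rest 0.046976201185133765 353 rel mm [-30.1 -41.3] z 0.09490623973492143 f [-1.5  6.1 -0.4] open 0.04197360388170797
bar 3798 0.8754460423501378 [0.4732 0.162  0.1156]
```

It is sinking at about 28 mm/s, so I hold here.

```bash
python3 -m handwheel '[{"claw":0.45,"x":0,"y":0,"z":0,"twist":0},{"claw":0.45,"x":0,"y":0,"z":0,"twist":0},{"claw":0.45,"x":0,"y":0,"z":0,"twist":0},{"claw":0.45,"x":0,"y":0,"z":0,"twist":0},{"claw":0.45,"x":0,"y":0,"z":0,"twist":0},{"claw":0.45,"x":0,"y":0,"z":0,"twist":0},{"claw":0.45,"x":0,"y":0,"z":0,"twist":0},{"claw":0.45,"x":0,"y":0,"z":0,"twist":0},{"claw":0.45,"x":0,"y":0,"z":0,"twist":0},{"claw":0.45,"x":0,"y":0,"z":0,"twist":0}]' >/dev/null; python3 rest.py
```

```text
rest 0.0191275873458909 335 rel mm [-30.1 -41.3] z 0.09491042749699866 f [-2.2  7.2 -1.1] open 0.04207179047131169
bar 3804 0.8749945500244709 [0.4732 0.162  0.1156]
```

```bash
python3 -m handwheel '[{"claw":0.45,"x":0,"y":0,"z":0,"twist":0},{"claw":0.45,"x":0,"y":0,"z":0,"twist":0},{"claw":0.45,"x":0,"y":0,"z":0,"twist":0},{"claw":0.45,"x":0,"y":0,"z":0,"twist":0},{"claw":0.45,"x":0,"y":0,"z":0,"twist":0},{"claw":0.45,"x":0,"y":0,"z":0,"twist":0},{"claw":0.45,"x":0,"y":0,"z":0,"twist":0},{"claw":0.45,"x":0,"y":0,"z":0,"twist":0},{"claw":0.45,"x":0,"y":0,"z":0,"twist":0},{"claw":0.45,"x":0,"y":0,"z":0,"twist":0},{"claw":0.45,"x":0,"y":0,"z":0,"twist":0},{"claw":0.45,"x":0,"y":0,"z":0,"twist":0}]' ; python3 rest.py
```

```text
time_s: 25.43
tool_pos: [0.4438, 0.1206, 0.0949]
orientation: [-3.14, -0.051, 0.002]
ft_force: [-2.4, 6.4, -0.6]
opening: 0.0419
finger_force: 2.8
rest -0.0003382260572722118 331 rel mm [-30.1 -41.3] z 0.0949259617269471 f [-2.4  6.4 -0.6] open 0.041930814823615124
bar 3814 0.8768839887311569 [0.4732 0.162  0.1156]
```

```bash
python3 -m handwheel '[{"claw":0.45,"x":0,"y":0,"z":0,"twist":0},{"claw":0.45,"x":0,"y":0,"z":0,"twist":0},{"claw":0.45,"x":0,"y":0,"z":0,"twist":0},{"claw":0.45,"x":0,"y":0,"z":0,"twist":0}]' >/dev/null; python3 rest.py; python3 -m handwheel '[{"claw":0.45,"x":0,"y":-0.15,"z":0,"twist":0},{"claw":0.45,"x":0,"y":-0.15,"z":0,"twist":0},{"claw":0.45,"x":0,"y":-0.15,"z":0,"twist":0},{"claw":0.45,"x":0,"y":-0.15,"z":0,"twist":0},{"claw":0.45,"x":0,"y":-0.15,"z":0,"twist":0},{"claw":0.45,"x":0,"y":-0.15,"z":0,"twist":0},{"claw":0.45,"x":0,"y":-0.15,"z":0,"twist":0},{"claw":0.45,"x":0,"y":-0.15,"z":0,"twist":0},{"claw":0.45,"x":0,"y":-0.15,"z":0,"twist":0},{"claw":0.45,"x":0,"y":-0.15,"z":0,"twist":0},{"claw":0.45,"x":0,"y":0,"z":0,"twist":0}]' >/dev/null; python3 rest.py
```

```text
rest -0.0006284168374777466 326 rel mm [-30.1 -41.3] z 0.09490918701659498 f [-2.5  6.9 -1.5] open 0.04202619862986828
bar 3803 0.8757941787471384 [0.4732 0.162  0.1156]
rest -0.0004998621414358528 327 rel mm [-40.6  -5.5] z 0.09438325905577741 f [-27.4 -36.3  30.7] open 0.04252193838695623
bar 3789 0.5819487844924529 [0.4758 0.1634 0.1155]
```

The finger is jammed on the bar's end face. I back off first, then go in closer to the axis, where the finger meets the bar's side.

```bash
python3 -m handwheel '[{"claw":0.6,"x":0,"y":0.2,"z":0,"twist":0},{"claw":0.6,"x":0,"y":0.2,"z":0,"twist":0},{"claw":0.6,"x":0,"y":0.2,"z":0,"twist":0},{"claw":0.6,"x":0,"y":0,"z":0,"twist":0},{"claw":0.6,"x":0,"y":0,"z":0,"twist":0}]' >/dev/null; python3 rest.py; python3 - <<'E'
from w import *
s=robot.read_state();print(s["joint_positions"],np.degrees(psi(s)),s["orientation"])
E
```

```text
rest -0.0003961195584131494 328 rel mm [-29.5 -15.2] z 0.09521369130237928 f [1.4 0.  0.3] open 0.05601299658199091
bar 3782 0.6791531946086542 [0.4733 0.1645 0.1157]
[8.02909028e-02 2.39438242e-01 1.89636982e+00 2.46261878e-04
 1.00514670e+00 1.61840044e+00] 1.8652525591759646 [-3.14092807e+00 -5.11307734e-02 -9.78988437e-04]
```

```bash
python3 -m handwheel '[{"claw":0.6,"x":0.25,"y":0,"z":0,"twist":0},{"claw":0.6,"x":0.25,"y":0,"z":0,"twist":0},{"claw":0.6,"x":0,"y":0,"z":0,"twist":0},{"claw":0.6,"x":0,"y":-0.1,"z":0,"twist":0},{"claw":0.6,"x":0,"y":-0.1,"z":0,"twist":0},{"claw":0.6,"x":0,"y":-0.1,"z":0,"twist":0},{"claw":0.6,"x":0,"y":-0.1,"z":0,"twist":0},{"claw":0.6,"x":0,"y":-0.1,"z":0,"twist":0},{"claw":0.6,"x":0,"y":-0.1,"z":0,"twist":0}]' >/dev/null; python3 rest.py
```

```text
rest -0.0002768544464241407 328 rel mm [-15.8   0.6] z 0.09493717109788766 f [  0.5 -16.1   0.1] open 0.05590263549416409
bar 3656 0.7891184105553823 [0.4741 0.1625 0.1157]
```

```bash
python3 -m handwheel '[{"claw":0.6,"x":0,"y":-0.1,"z":0,"twist":0},{"claw":0.6,"x":0,"y":-0.1,"z":0,"twist":0}]' >/dev/null; python3 rest.py
```

```text
rest -0.000341655001316471 327 rel mm [-16.6   5.4] z 0.09474943321293192 f [ -1.1 -19.1   0.4] open 0.05622961957632087
bar 3558 0.6208937235430003 [0.4747 0.1608 0.1157]
```

```bash
python3 -m handwheel '[{"claw":0.6,"x":0,"y":-0.1,"z":0,"twist":0},{"claw":0.6,"x":0,"y":-0.1,"z":0,"twist":0},{"claw":0.6,"x":0,"y":-0.1,"z":0,"twist":0}]' >/dev/null; python3 rest.py
```

```text
rest -0.0007759021183877668 331 rel mm [-18.9  13.3] z 0.09421774904714793 f [ -5.4 -22.6   3.8] open 0.05611409815350628
bar 3651 0.3118008158220338 [0.475  0.1611 0.1157]
```

```bash
python3 -m handwheel '[{"claw":0.6,"x":-0.2,"y":0,"z":0,"twist":0},{"claw":0.6,"x":-0.2,"y":-0.07,"z":0,"twist":0},{"claw":0.6,"x":0,"y":-0.07,"z":0,"twist":0}]' >/dev/null; python3 rest.py
```

```text
rest -0.00016275759049791394 332 rel mm [-25.9  19.5] z 0.09569613913550631 f [  6.4 -12.5  -2.2] open 0.05602067526271257
bar 3700 0.06260361555759415 [0.4745 0.1613 0.1157]
```

```bash
python3 -m handwheel '[{"claw":0.6,"x":0,"y":-0.06,"z":0,"twist":0},{"claw":0.6,"x":0,"y":-0.06,"z":0,"twist":0}]' >/dev/null; python3 rest.py
```

```text
rest -0.0005298684638803952 332 rel mm [-26.4  21.1] z 0.09554325683497664 f [  6.  -26.4  -0.2] open 0.05648807144237055
bar 3725 0.021966187024214365 [0.4745 0.1613 0.1157]
```

```bash
python3 -m handwheel '[{"claw":0.6,"x":0,"y":-0.04,"z":0,"twist":0},{"claw":0.6,"x":0,"y":0,"z":0,"twist":0}]' >/dev/null; python3 rest.py
```

```text
rest -0.00032397130400088625 329 rel mm [-26.4  21.1] z 0.09548917982693216 f [  4.8 -25.3   0.9] open 0.056475620827863705
bar 3725 0.022255348335534206 [0.4745 0.1613 0.1157]
```

The valve is at its stop: 25 N and no further turn. I retreat and check everything.

```bash
python3 -m handwheel '[{"claw":0.6,"x":-0.1,"y":0.3,"z":0,"twist":0},{"claw":0.6,"x":-0.1,"y":0.3,"z":0,"twist":0},{"claw":0.6,"x":0,"y":0,"z":-0.5,"twist":0},{"claw":0.6,"x":0,"y":0,"z":-0.9,"twist":0},{"claw":0.6,"x":0,"y":0,"z":-0.9,"twist":0},{"claw":0.6,"x":0,"y":0,"z":-0.9,"twist":0},{"claw":0.6,"x":0,"y":0,"z":-0.9,"twist":0},{"claw":0.6,"x":0,"y":0,"z":-0.9,"twist":0},{"claw":0.6,"x":0,"y":0,"z":-0.9,"twist":0},{"claw":0.6,"x":-0.9,"y":0,"z":0,"twist":0},{"claw":0.6,"x":-0.9,"y":0,"z":0,"twist":0},{"claw":0.6,"x":0,"y":0,"z":0,"twist":0}]'; python3 rest.py; python3 - <<'E'
from w import *
ims=[]
for n in("top","scene"):
    p,d=camera(n);c,M=cal(n);Q=cloud(c,M,d).reshape(-1,3)
    f=lambda x,y,r,z0,z1:Q[(abs(Q[:,0]-x)<r)&(abs(Q[:,1]-y)<r)&(Q[:,2]>z0)&(Q[:,2]<z1)][:,:2].astype(np.float32)
    print(n,"knob",cv2.minEnclosingCircle(f(.575,-.117,.085,.236,.256)),"bottle",cv2.minEnclosingCircle(f(.45,.345,.06,.05,.15))[0],"fin",cv2.minAreaRect(f(.465,-.12,.04,.044,.058)))
    ims.append(p[:,:,::-1])
a=cv2.resize(ims[1][150:350,180:400],(440,400));b=cv2.resize(ims[0][90:250,170:430],(360,222))
v=np.zeros((400,800,3),np.uint8);v[:,:440]=a;v[:222,440:]=b;cv2.imwrite("pics/end.png",v)
E
```

```text
time_s: 30.85
tool_pos: [0.3815, 0.1691, 0.2724]
orientation: [-3.14, -0.053, 0.003]
ft_force: [-0.2, 0.7, 0.4]
opening: 0.0557
finger_force: 0.0
rest -0.0006070262901380075 330 rel mm [-92.4   7.2] z 0.2723739115514588 f [-0.2  0.7  0.4] open 0.05571658403387552
bar 999 -0.02319362345127734 [0.4751 0.1621 0.1155]
top knob ((0.522753119468689, -0.14990690350532532), 0.012705403380095959) bottle (0.0, 0.0) fin ((0.4651332497596741, -0.12254903465509415), (0.04152269288897514, 0.011375661939382553), 0.7973836660385132)
scene knob ((0.526531457901001, -0.1451779305934906), 0.013347073458135128) bottle (0.45325472950935364, 0.3496282398700714) fin ((0.4685758948326111, -0.11991751194000244), (0.016719980165362358, 0.04505138844251633), 87.7615737915039)
```

View pics/end.png

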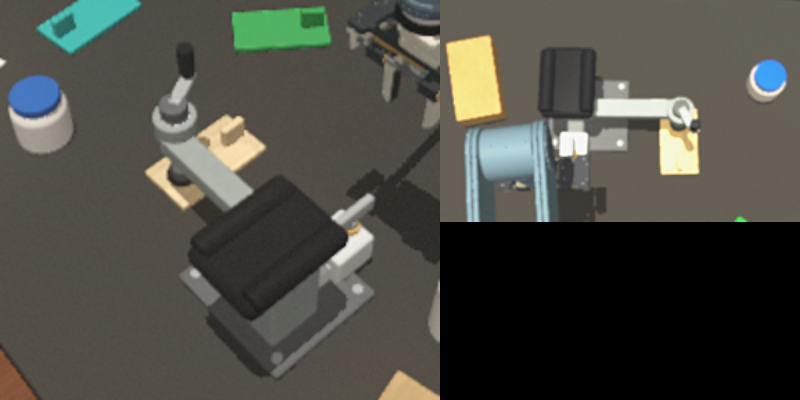

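The final picture shows the rest down on its stop, the bar back along x at (350,210), the foot on the board at (180,172), and the bottle, tub and carton in place.

```bash
python3 -c "
from plant import robot
print(robot.hand_in())"
```

```text
the job is handed in; nothing more can be done
None
```

The job is handed in at about 31 s: the foot stands on the board with roughly 29 N, the rest sank at about 28 mm/s to its stop, and the valve is shut. The valve began to pass only near 0.87 rad by camera (0.45–0.65 expected), and my first push to shut it jammed on the bar's end at about 55 N, so I backed off and redid it.

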